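Uncover the terminals of the large power module

TASK

Uncover the terminals of the larger of the two power modules: press its white snap tab all the way in, then push the released cover by its ridge along the rails, off its seat and right out from under both side lips, so that it is left lying flat on the module's bare deck. Only press and push with the fingers: never lift the cover. Leave the smaller module and everything else on the bench as it is.

Things in the scene. Friction and masses are not known exactly. Their poses are not given: they have to be found in the camera images.
- large: The large power module, fixed: low grey case 260 x 115 x 67 mm (long x wide x high), ribbed flanks. Origin under its middle, z up, x along its length: -x the tab end (nearer the robot), +x the end with a stop. On top: -x half an open terminal well bridged by the cover; +x half a flat bare deck, 56 mm high. Side rails 63.5 mm high all along; clear width between the lips 72 mm.
- large_lips (a point): Module centre line at the +x end of the large module's side lips, z 67 mm = lip tops. Each lip (63.5 to 67 mm high) overhangs 4 mm of a long edge of the seated cover. The cover is out from under them once pushed 75 mm from its seat. Axes as the module.
- large_stop (a point): Middle of the top edge of the large module's end stop (68 mm high), on its inner (-x) face; the cover's +x edge meets it after 125 mm of travel. Axes as the module.
- large_cover: The large module's loose terminal cover: flat black plate 90 x 80 x 5 mm with a 20 x 28 mm window near its -x edge. Origin: centre of its underside; axes as the module's. Seated, the origin is at x = -50, z = 56 mm in the module's frame, top face 61 mm high. Released, it slides towards module +x between the rails (2 mm play a side), easily (under 2 N).
- large_ridge (a point): Middle of the top edge of the upright grey push ridge across the large cover: 8 mm thick along x, 44 mm wide, 16 mm above the cover's top face (top 77 mm above the bench). Its -x face is the one to push. Axes as the cover. It lies 15 mm towards +x from the cover's centre.
- large_pad (a point): Centre of the top face of the large module's snap tab press pad: white block 26 mm (x) by 36 mm wide, just behind the cover's -x edge; top 80 mm above the bench when out, 70 mm when fully in. z up; press straight down.
- large_tab (a joint): Travel of the large module's snap tab, in m: 0 = out, 0.010 = fully in (down), a solid stop. It takes about 6 N and stays in where it is pressed. Its catch stands up in the cover's window and holds the cover until the travel passes 0.007.
- small: The small power module, fixed: low grey case 200 x 94 x 67 mm (long x wide x high), ribbed flanks. Origin under its middle, z up, x along its length: -x the tab end (nearer the robot), +x the end with a stop. On top: -x half an open terminal well bridged by the cover; +x half a flat bare deck, 56 mm high. Side rails 63.5 mm high all along; clear width between the lips 51 mm.
- small_lips (a point): Module centre line at the +x end of the small module's side lips, z 67 mm = lip tops. Each lip (63.5 to 67 mm high) overhangs 4 mm of a long edge of the seated cover. The cover is out from under them once pushed 51 mm from its seat. Axes as the module.
- small_stop (a point): Middle of the top edge of the small module's end stop (68 mm high), on its inner (-x) face; the cover's +x edge meets it after 95 mm of travel. Axes as the module.
- small_cover: The small module's loose terminal cover: flat black plate 66 x 59 x 5 mm with a 20 x 28 mm window near its -x edge. Origin: centre of its underside; axes as the module's. Seated, the origin is at x = -38, z = 56 mm in the module's frame, top face 61 mm high. Released, it slides towards module +x between the rails (2 mm play a side), easily (under 2 N).
- small_ridge (a point): Middle of the top edge of the upright grey push ridge across the small cover: 8 mm thick along x, 44 mm wide, 16 mm above the cover's top face (top 77 mm above the bench). Its -x face is the one to push. Axes as the cover. It lies 12 mm towards +x from the cover's centre.
- small_pad (a point): Centre of the top face of the small module's snap tab press pad: white block 26 mm (x) by 36 mm wide, just behind the cover's -x edge; top 80 mm above the bench when out, 70 mm when fully in. z up; press straight down.
- small_tab (a joint): Travel of the small module's snap tab, in m: 0 = out, 0.010 = fully in (down), a solid stop. It takes about 6 N and stays in where it is pressed. Its catch stands up in the cover's window and holds the cover until the travel passes 0.007.
- spool: bystander: solder spool with blue flanges standing between the modules, 60 mm diameter, 55 mm high, origin under its middle
- tape: bystander: roll of clear tape lying flat, 96 mm diameter, 45 mm high, origin under its middle
- coil: bystander: copper ring coil lying flat, 60 mm diameter, 22 mm high, origin under its middle
- driver: bystander: screwdriver lying on the bench, nearer the robot than the modules
- knife: bystander: closed green hobby knife about 140 mm long, nearer the robot than the modules
- jar: bystander: small amber jar with black cap, 52 mm diameter, 65 mm high, origin under its middle
- heatsink: bystander: finned aluminium heat sink 60 x 50 x 32 mm, origin under its middle
There are look-alikes about, which are no part of the job. Leave any green or purple look-alike of the large_cover alone.

How it is judged:
On the way, in this order (a step that is already met when the one before it is completed fails the run):
1. the large module's snap tab is pressed in while its cover is still on the seat (value of joint large_tab above 0.007 m and x of large_cover in the frame of large below -0.035 m), for 0.1 s.
2. the large cover is pushed out from under the lips (x of large_cover in the frame of large above 0.024 m), for 0.2 s.
At the end, for the whole second after the job is handed in: Large tab in over 7 mm; its cover at rest on the module, flat (0.08 rad), at deck height (4 mm), clear of the lips (origin beyond x = 24 mm in the module frame, 74 mm from its seat). Small tab in under 5 mm, small cover moved under 12 mm (value of joint large_tab above 0.007 m and x of large_cover in the frame of large above 0.024 m and z of large_cover in the frame of large between 0.052 and 0.06 m and angle between large_cover's own z axis and vertical below 0.08 rad and linear speed of large_cover below 0.02 m/s and value of joint small_tab below 0.005 m and distance of small_cover from where it was at the start of the episode below 0.012 m); the robot touches nothing.
It fails at once if the large cover is lifted or tipped (over 12 mm up, or over 0.3 rad) (z of large_cover in the frame of large above 0.068 m or angle between large_cover's own z axis and vertical above 0.3 rad).
It fails at once if the large cover goes off the module (more than 6 mm below its deck) (z of large_cover in the frame of large below 0.05 m).
It fails at once if the small module's tab is pressed over 5 mm or its cover moved over 12 mm (value of joint small_tab above 0.005 m or distance of small_cover from where it was at the start of the episode above 0.012 m).
It fails at once if a bystander is moved over 30 mm (distance of any of spool, tape, coil, driver, knife, jar, heatsink from where it was at the start of the episode above 0.03 m).
It also fails if it takes over 40 s, if anything falls off the work surface, if the arm or the gripper's body presses on something with over 40 N, if the wrist force passes 120 N, or if a joint passes its speed limit or range.

ROBOT

A 6-joint arm with a two-finger parallel gripper is mounted at the origin on the work surface. World frame = base frame: x ahead of the robot, y to its left, z up, the work surface at z = 0. Lengths are in m, angles in rad, forces in N, time in s.
With the tool pointing down it reaches from about 0.325 to 0.85 m from the base axis. Payload 15.5 kg.
Tool frame: the origin (TCP) lies midway between the tips of the shut fingers; the grasp point (between the pads) lies 19 mm behind it; z points along the fingers, y is the line along which they close (so a half turn about z gives the same grasp; the last joint's range is limited). The gripper opens to 91 mm and grips with 3 to 60 N. Pads are 32 mm wide; open, the fingers measure 118 mm over their backs; the gripper's body (76 mm by 178 mm) begins 60 mm behind the grasp point.
Start: joints at [-0.096, 0.494, 1.345, -0, 1.302, -0.096], TCP at [0.625, 0, 0.214] pointing down, gripper open.
Joint ranges: [-2.91, 2.91], [-0.82, 2.16], [0.22, 2.67], [-1.22, 4.37], [0.12, 2.79], [-3.08, 3.08]. Speed limits (rad/s): [1.89, 1.89, 2.57, 3.01, 3.01, 3.01].

INTERFACE

Orientations are given as a 3x3 rotation matrix whose columns are the frame's x, y, z axes.
In Python, from plant import sensors, eyes, robot gives the robot as it stands.
- The arm moves only by the tool move_arm, never from a script. Its argument "plan" is text: rows parted by semicolons, each of 5 numbers parted by spaces: the shift along the tool's x, y, z in m, then the turn about the tool's z in rad, then the opening, from 0 (shut) to 1 (fully open). In form: dx dy dz yaw claw; .... A call has 1 to 5 rows; each row is the pose to reach, as a shift and turn from the pose commanded when the call began, along the tool's axes at that moment; what a row does not reach only later rows make up. A row lasts 1/12 s, in which the tool goes at most 41.7 mm and 7.16 degrees, less where a joint would pass 70% of its speed; a pose out of reach is approached as far as the arm can. A call with a gripper value outside its range is refused whole. The fingers move at their own pace and stop on an object; "grip_force" is the grip in N (left out, the last holds). Time passes only in rows, so rows that repeat a pose let the fingers close. It gives the time, the measured TCP pose, the force, the opening and the grip force at its end, in the units of the state.
- sensors.read_state(): the state, without advancing time (a new reading comes with each control period).
- eyes.grab_frame(name): name is "scene" or "side" or "wrist"; returns a dict with "img" (400x640x3 uint8, blue, green, red), "mtx" (3x3 intrinsics, pixels), "R" (3x3) and "t" (3): a world point X has camera coordinates R X + t. Camera axes: x right, y down, z forward; pixel columns grow to the right and rows downward; lengths in m; the calibration is good to about 2 mm. A picture is of the moment at which its call begins. There is no depth.
- robot.hand_in(): hands the job in; it is judged then, once.
The state is a dict: "t": time; "joints": joint angles; "joint_vel": joint speeds; "joint_torque": joint torques, N m; "ee_pos": TCP position; "tool_rot": TCP orientation; "contact_force": force on the tool from outside, world axes, zero at the start; "torque": the same for the moment, N m; "gripper_width": finger opening in m; "grip_force": force on a finger pad.
Only numpy, scipy, OpenCV 4.12 (cv2) and the standard library are available. Lean on these libraries where they do the work, as an engineer would, in place of code of your own. Each camera call takes 0.05 s, during which the arm holds its last target. There are 200 camera calls.

## Working session

There is one attempt and no reset: what is moved stays moved. The work goes in short steps, Python scripts to look and compute and a tool call to move; the robot and the scene stay as the last step left them, time stands still between calls to the robot, and variables do not carry over. Pictures are saved under pics/ and viewed, at most 10 in all, crops included, and the job is handed in when it is done.

Besides the shell and the picture viewer there is one more tool, called after "Call:" in YAML: its name, and indented under it one key for each argument. move_arm: Moves the arm, as the interface text tells. Its arguments: {"type":"object","properties":{"plan":{"type":"string"},"grip_force":{"type":"number"}},"required":["plan"]}

```bash
mkdir -p pics; cat > h.py <<'E'
import numpy as np, cv2
from plant import sensors, eyes, robot
def ray(f,u,v):
    d=f["R"].T@np.linalg.inv(f["mtx"])@np.array([u,v,1.]); return -f["R"].T@f["t"], d
def onz(f,u,v,z):
    c,d=ray(f,u,v); return c+d*(z-c[2])/d[2]
def proj(f,X):
    p=f["mtx"]@(f["R"]@np.array(X)+f["t"]); return p[:2]/p[2]
E
python3 - <<'E'
from h import *
import pickle
F={n:eyes.grab_frame(n) for n in("scene","side","wrist")}
pickle.dump(F,open("f0.pkl","wb"))
for n in F: cv2.imwrite(f"pics/{n}0.png",F[n]["img"]); print(n,-F[n]["R"].T@F[n]["t"])
s=sensors.read_state(); print(s["tool_rot"],s["ee_pos"],s["t"])
E
```

```text
scene [1.15513165 0.21798738 0.98404545]
side [ 0.33135971 -0.78866109  0.67295067]
wrist [0.6248018  0.07513404 0.3837196 ]
[[ 7.66135048e-05  9.99999587e-01 -9.05203509e-04]
 [ 9.99999989e-01 -7.64983280e-05  1.27272575e-04]
 [ 1.27203276e-04 -9.05213250e-04 -9.99999582e-01]] [6.24717855e-01 3.49308003e-05 2.13482690e-01] 0.15
```

View pics/scene0.png

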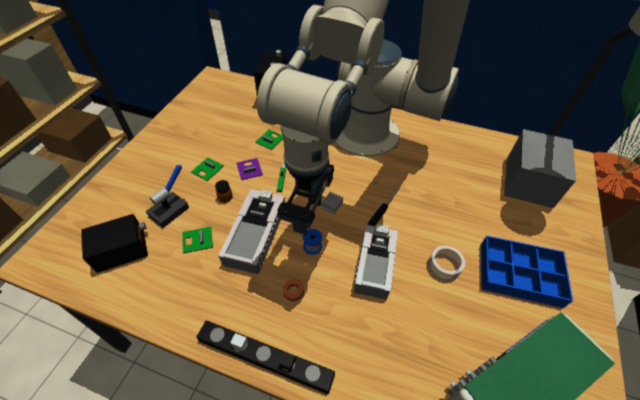

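View pics/wrist0.png

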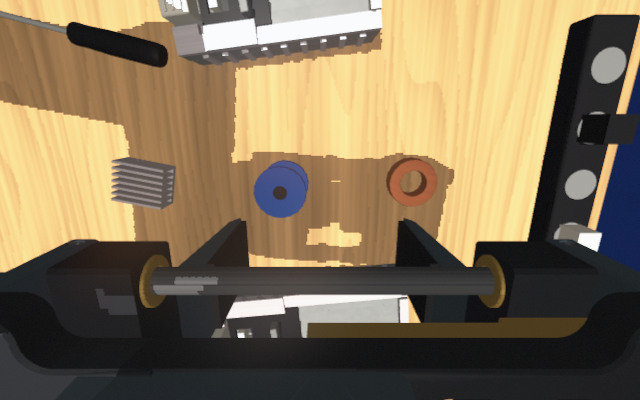

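View pics/side0.png

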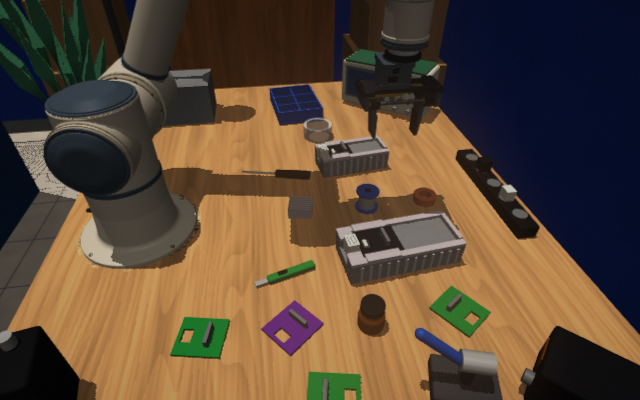

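The scene view shows the large module at (253,230) and the small one at (377,262). The side view has the large one at (400,245), with its white tab at (350,242), and the small one at (352,155). Possible mix-ups: the small module, the green plates at (205,168), (198,240) and (268,140), and the purple plate at (249,168), all in the scene view. I choose the larger grey case at scene (253,230) and check it in a close crop.

```bash
python3 - <<'E'
from h import *
import pickle
F=pickle.load(open("f0.pkl","rb"))
a=cv2.resize(F["scene"]["img"][180:280,210:300],None,fx=4,fy=4,interpolation=cv2.INTER_CUBIC)   # 360x400
b=cv2.resize(F["side"]["img"][200:300,325:475],None,fx=2.9,fy=4,interpolation=cv2.INTER_CUBIC) # 435x400
cv2.imwrite("pics/crop.png",np.hstack([a,b]))
E
```

```text
(no output)
```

View pics/crop.png

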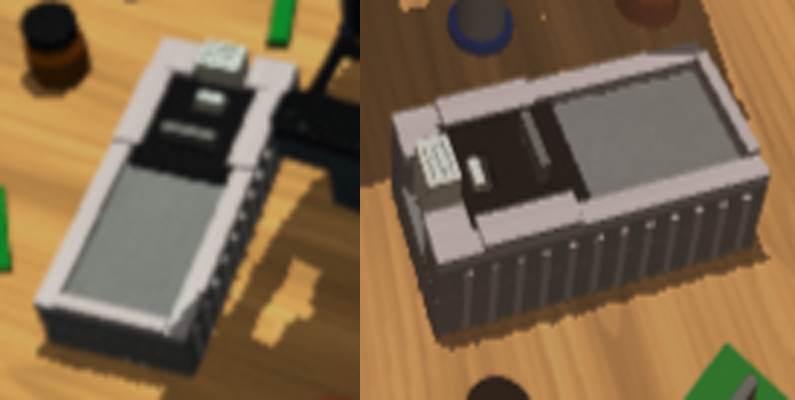

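The crop shows the black cover, with its ridge and window, under the lips of the large case. The white pad top is at crop (222,58) in the scene half and (438,160) in the side half. I now cast rays through the pad and the case corners.

```bash
python3 - <<'E'
from h import *
import pickle
F=pickle.load(open("f0.pkl","rb"))
def P(k,x,y): return (210+x/4-.4,180+y/4-.4) if k=="scene" else (325+(x-360)/2.9-.3,200+y/4-.4)
pts={"pad":((222,56),(438,160),.08),"-xL":((298,65),(392,113),.065),"-xR":((163,42),(436,262),.065),"+xR":((38,303),(768,170),.066),"+xL":((188,330),(706,54),.066)}
for k,(a,b,z) in pts.items():
    A=onz(F["scene"],*P("scene",*a),z);B=onz(F["side"],*P("side",*b),z)
    c1,d1=ray(F["scene"],*P("scene",*a));c2,d2=ray(F["side"],*P("side",*b))
    s=np.linalg.lstsq(np.c_[d1,-d2],c2-c1,rcond=None)[0]
    T=((c1+d1*s[0])+(c2+d2*s[1]))/2
    print(k,A.round(4),B.round(4),"tri",T.round(4)); pts[k]=(A+B)/2
mx=(pts["+xR"]+pts["+xL"]-pts["-xR"]-pts["-xL"])/2
print("len",np.linalg.norm(mx),"yaw",np.arctan2(mx[1],mx[0]),"width",np.linalg.norm(pts["-xL"]-pts["-xR"]),np.linalg.norm(pts["+xL"]-pts["+xR"]),"ctr",sum(pts[k] for k in pts if k!="pad")/4)
E
```

```text
pad [ 0.4942 -0.1977  0.08  ] [ 0.491  -0.2028  0.08  ] tri [ 0.4919 -0.1993  0.0766]
-xL [ 0.4701 -0.1433  0.065 ] [ 0.4678 -0.1459  0.065 ] tri [ 0.4684 -0.144   0.063 ]
-xR [ 0.4868 -0.256   0.065 ] [ 0.4779 -0.2598  0.065 ] tri [ 0.4808 -0.2575  0.0602]
+xR [ 0.7388 -0.2271  0.066 ] [ 0.7361 -0.2331  0.066 ] tri [ 0.7378 -0.2293  0.0625]
+xL [ 0.7207 -0.1177  0.066 ] [ 0.7284 -0.1349  0.066 ] tri [ 0.7256 -0.1239  0.0617]
len 0.25639425881558714 yaw 0.08999436699762178 width 0.11408959582857871 0.10458202916673276 ctr [ 0.60331596 -0.18970833  0.0655    ]
```

Call:
move_arm:
  plan: "-0.035 -0.01 0 -0.05 0; -0.07 -0.02 0 -0.1 0; -0.105 -0.03 0 -0.1 0; -0.14 -0.04 0 -0.1 0; -0.175 -0.05 0 -0.1 0"

```text
t: 0.57
ee_pos: [0.5742, -0.1764, 0.2138]
tool_rot: [[-0.1, 0.995, -0.0], [0.995, 0.1, 0.0], [0.0, -0.0, -1.0]]
contact_force: [0.6, 0.1, -0.1]
gripper_width: 0.0609
grip_force: 0.0
```

Call:
move_arm:
  plan: "-0.035 -0.01 0 0 0; -0.07 -0.02 0 0 0; -0.1 -0.03 0 0 0; -0.11 -0.03 0 0 0; -0.11 -0.03 0 0 0"

```text
t: 0.98
ee_pos: [0.5557, -0.29, 0.2136]
tool_rot: [[-0.097, 0.995, -0.0], [0.995, 0.097, -0.0], [-0.0, -0.0, -1.0]]
contact_force: [0.1, -0.5, 0.0]
gripper_width: 0.0279
grip_force: 0.0
```

```bash
python3 - <<'E'
from h import *
import pickle
f=eyes.grab_frame("wrist"); pickle.dump(f,open("f1.pkl","wb")); cv2.imwrite("pics/w1.png",f["img"])
s=sensors.read_state(); print(s["tool_rot"].round(4) if hasattr(s["tool_rot"],'round') else s["tool_rot"],s["ee_pos"],s["t"],s["gripper_width"],s["contact_force"])
E
```

```text
[[-9.800e-02  9.952e-01 -3.000e-04]
 [ 9.952e-01  9.800e-02  4.000e-04]
 [ 4.000e-04 -2.000e-04 -1.000e+00]] [ 0.55592884 -0.28814524  0.21356632] 1.0333 0.023385566091766966 [ 0.92786675 -0.23575222 -0.70845752]
```

View pics/w1.png

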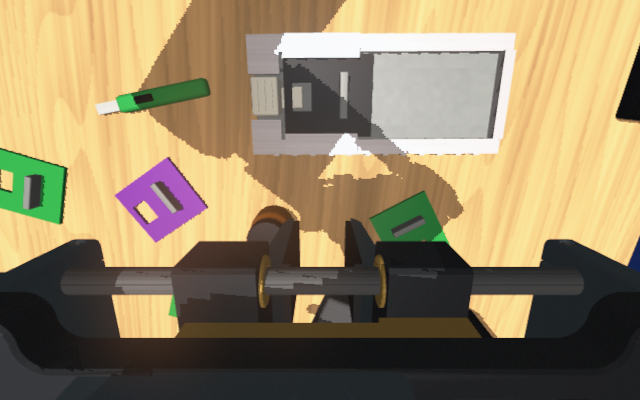

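The close wrist view shows the module nearly square to the tool. The pad top is at about (264,97), the ridge top at (344,95), the lips end at x≈360 px, and the stop is at (503,95).

```bash
python3 - <<'E'
from h import *
import pickle
f=pickle.load(open("f1.pkl","rb")); R=np.array(sensors.read_state()["tool_rot"]);p=np.array(sensors.read_state()["ee_pos"])
L={"pad":(264,97,.08),"padL":(251,97,.08),"padR":(278,97,.08),"ridge":(344,95,.077),"ridgeT":(344,72,.077),"ridgeB":(344,118,.077),"caseNL":(247,34,.0635),"NR":(515,33,.068),"FL":(251,154,.0635),"FR":(498,154,.068),"stopT":(507,52,.068),"stopB":(493,138,.068)}
for k,(u,v,z) in L.items():
    w=onz(f,u,v,z); print(k,w.round(4),"tool",(R.T@(w-p)).round(4))
E
```

```text
pad [ 0.4913 -0.2007  0.08  ] tool [ 0.0934 -0.0557  0.1336]
padL [ 0.4789 -0.2019  0.08  ] tool [ 0.0934 -0.0682  0.1336]
padR [ 0.5047 -0.1993  0.08  ] tool [ 0.0933 -0.0423  0.1336]
ridge [ 0.5677 -0.1912  0.077 ] tool [0.0953 0.0212 0.1366]
ridgeT [ 0.5653 -0.1707  0.077 ] tool [0.1159 0.0208 0.1366]
ridgeB [ 0.5702 -0.2125  0.077 ] tool [0.0739 0.0216 0.1366]
caseNL [ 0.4693 -0.1441  0.0635] tool [ 0.1517 -0.0721  0.1501]
NR [ 0.7229 -0.1196  0.068 ] tool [0.1513 0.1827 0.1456]
FL [ 0.4771 -0.2586  0.0635] tool [ 0.0371 -0.0755  0.1501]
FR [ 0.7357 -0.2328  0.068 ] tool [0.0374 0.1843 0.1455]
stopT [ 0.7196 -0.1364  0.068 ] tool [0.1349 0.1778 0.1456]
stopB [ 0.7264 -0.2172  0.068 ] tool [0.0539 0.1766 0.1455]
```

Call:
move_arm:
  plan: "0.035 -0.02 0 0 0; 0.07 -0.04 0.01 0 0; 0.094 -0.057 0.04 0 0; 0.094 -0.057 0.08 0 0; 0.094 -0.057 0.11 0 0"

```text
t: 1.45
ee_pos: [0.4888, -0.1965, 0.1028]
tool_rot: [[-0.102, 0.995, -0.0], [0.995, 0.102, 0.0], [0.0, -0.0, -1.0]]
contact_force: [0.7, -0.8, -0.1]
gripper_width: 0.0001
grip_force: 0.0
```

Call:
move_arm:
  plan: "0 0 0 0 0; 0 0 0 0 0; 0 0 0 0 0"

```text
t: 1.7
ee_pos: [0.491, -0.1995, 0.1054]
tool_rot: [[-0.1, 0.995, 0.001], [0.995, 0.1, -0.001], [-0.001, 0.001, -1.0]]
contact_force: [0.4, -0.7, 0.2]
gripper_width: 0.0002
grip_force: 0.0
```

Call:
move_arm:
  plan: "0 -0.001 0.012 0 0; 0 -0.001 0.02 0 0; 0 -0.001 0.026 0 0; 0 -0.001 0.03 0 0; 0 -0.001 0.033 0 0"

```text
t: 2.12
ee_pos: [0.4898, -0.2, 0.0714]
tool_rot: [[-0.1, 0.995, 0.001], [0.995, 0.1, -0.001], [-0.001, 0.001, -1.0]]
contact_force: [0.5, 0.6, 5.7]
gripper_width: 0.0006
grip_force: 2.9
```

Call:
move_arm:
  plan: "0 0 0.001 0 0; 0 0 0.002 0 0; 0 0 0.002 0 0"

```text
t: 2.37
ee_pos: [0.4898, -0.2001, 0.07]
tool_rot: [[-0.1, 0.995, 0.001], [0.995, 0.1, -0.001], [-0.001, 0.001, -1.0]]
contact_force: [-1.5, 1.0, 13.1]
gripper_width: 0.0007
grip_force: 6.6
```

Tab is fully in: TCP at 0.070 with a firm 13 N stop. Next I lift and come down behind the ridge.

Call:
move_arm:
  plan: "0 0 -0.02 0 0; 0 0.01 -0.03 0 0; 0 0.035 -0.03 0 0; 0 0.052 -0.03 0 0; 0 0.052 -0.02 0 0"

```text
t: 2.78
ee_pos: [0.5451, -0.1952, 0.091]
tool_rot: [[-0.1, 0.995, 0.006], [0.995, 0.1, -0.002], [-0.003, 0.005, -1.0]]
contact_force: [0.3, -0.2, -0.5]
gripper_width: 0.0002
grip_force: 0.0
```

```bash
python3 - <<'E'
from h import *
s=sensors.read_state(); print(s["ee_pos"],s["contact_force"])
A=[cv2.resize(eyes.grab_frame(n)["img"][a:a+100,b:b+100],(400,400),interpolation=cv2.INTER_CUBIC) for n,a,b in(("scene",180,210),("side",190,330))]
cv2.imwrite("pics/c2.png",np.hstack(A))
E
```

```text
[ 0.54513148 -0.19521129  0.0909787 ] [ 0.27614707 -0.24573454 -0.50006216]
```

View pics/c2.png

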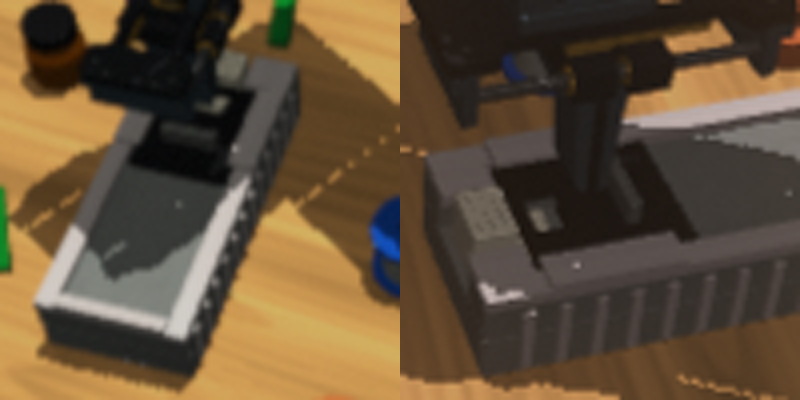

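The crop shows the pad sunk, the cover still seated, and the shut fingers just behind the ridge's -x face (side half, ridge at (628,190)). Descending.

Call:
move_arm:
  plan: "0 -0.001 0.005 0 0; 0 -0.001 0.012 0 0; 0 -0.001 0.018 0 0; 0 -0.001 0.022 0 0; 0 -0.001 0.022 0 0"

```text
t: 3.3
ee_pos: [0.539, -0.1944, 0.0659]
tool_rot: [[-0.099, 0.995, -0.002], [0.995, 0.099, 0.001], [0.001, -0.001, -1.0]]
contact_force: [-0.3, -0.1, 0.1]
gripper_width: 0.0004
grip_force: 0.0
```

Call:
move_arm:
  plan: "0 0.006 0 0 0; 0 0.012 0 0 0; 0 0.02 0 0 0; 0 0.028 0 0 0; 0 0.036 0 0 0"

```text
t: 3.72
ee_pos: [0.5768, -0.1909, 0.0671]
tool_rot: [[-0.1, 0.995, 0.0], [0.995, 0.1, -0.0], [-0.0, 0.0, -1.0]]
contact_force: [-0.9, -0.2, 0.7]
gripper_width: 0.0003
grip_force: 0.5
```

Call:
move_arm:
  plan: "0 0.008 0 0 0; 0 0.016 0 0 0; 0 0.024 0 0 0; 0 0.032 0 0 0; 0 0.038 0 0 0"

```text
t: 4.13
ee_pos: [0.6144, -0.1871, 0.0669]
tool_rot: [[-0.1, 0.995, 0.0], [0.995, 0.1, -0.0], [-0.0, 0.0, -1.0]]
contact_force: [-0.8, -0.0, 1.0]
gripper_width: 0.0003
grip_force: 0.5
```

```bash
python3 - <<'E'
from h import *
s=sensors.read_state(); print(s["ee_pos"],s["contact_force"])
A=[cv2.resize(eyes.grab_frame(n)["img"][a:a+100,b:b+100],(400,400),interpolation=cv2.INTER_CUBIC) for n,a,b in(("scene",180,210),("side",190,350))]
cv2.imwrite("pics/c3.png",np.hstack(A))
E
```

```text
[ 0.61444621 -0.18710933  0.06687077] [-0.79638015 -0.04716224  0.97836282]
```

View pics/c3.png

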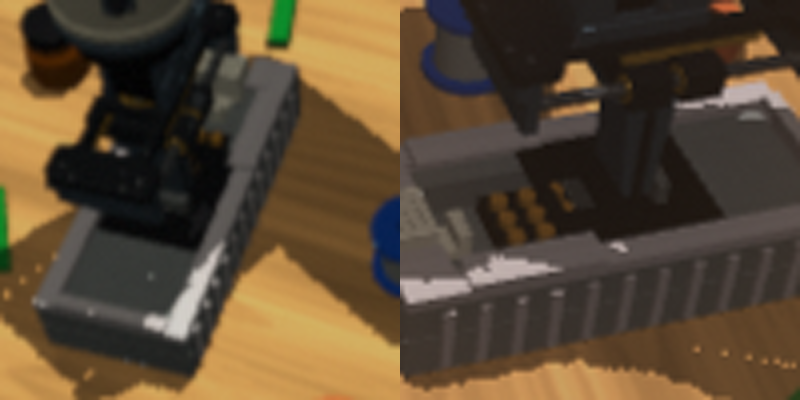

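The cover is sliding flat on the deck, about 62 mm from its seat, with the terminals showing. I push about 34 mm more.

Call:
move_arm:
  plan: "0 0.008 0 0 0; 0 0.016 0 0 0; 0 0.024 0 0 0; 0 0.031 0 0 0; 0 0.034 0 0 0"

```text
t: 4.65
ee_pos: [0.6485, -0.1837, 0.0669]
tool_rot: [[-0.1, 0.995, 0.001], [0.995, 0.1, -0.0], [-0.0, 0.001, -1.0]]
contact_force: [-1.3, -0.3, 0.2]
gripper_width: 0.0004
grip_force: 0.5
```

Call:
move_arm:
  plan: "0 0 0 0 0; 0 -0.006 0 0 0; 0 -0.012 -0.004 0 0; 0 -0.012 -0.03 0 0; 0 -0.012 -0.065 0 0"

```text
t: 5.07
ee_pos: [0.6323, -0.1845, 0.1303]
tool_rot: [[-0.099, 0.995, -0.006], [0.995, 0.099, 0.002], [0.003, -0.005, -1.0]]
contact_force: [0.8, -0.7, -0.2]
gripper_width: 0.0004
grip_force: 0.0
```

Call:
move_arm:
  plan: "-0.03 0 -0.03 0 0; -0.065 0 -0.06 0 0; -0.095 0 -0.08 0 0; -0.1 0 -0.08 0 0; -0.1 0 -0.08 0 0"

```text
t: 5.48
ee_pos: [0.6449, -0.2871, 0.2134]
tool_rot: [[-0.097, 0.995, 0.002], [0.995, 0.097, -0.002], [-0.002, 0.002, -1.0]]
contact_force: [-0.5, 0.3, 0.8]
gripper_width: 0.0003
grip_force: 0.0
```

```bash
python3 - <<'E'
from h import *
import pickle
s=sensors.read_state(); print(s["ee_pos"],s["contact_force"],s["t"])
f=eyes.grab_frame("wrist"); pickle.dump(f,open("f4.pkl","wb"));cv2.imwrite("pics/w4.png",f["img"])
E
```

```text
[ 0.64489981 -0.2871341   0.21342883] [-0.51377623  0.33754211  0.79817025] 5.4833
```

View pics/w4.png

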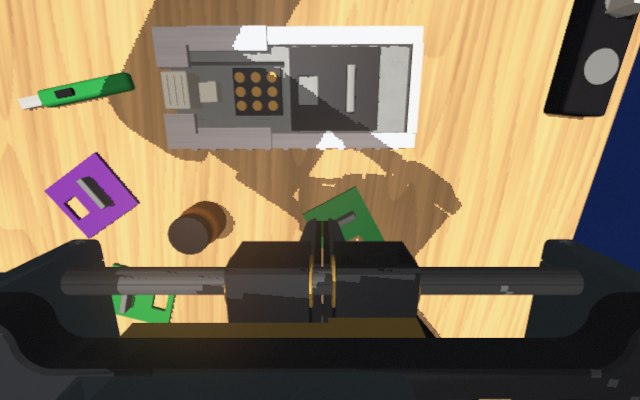

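The cover lies flat on the deck. Its rear edge is at x≈290 px, beyond the lip ends at about 270, and the ridge is at (351,88). I check the travel, then hand in.

```bash
python3 - <<'E'
from h import *
import pickle
f=pickle.load(open("f4.pkl","rb"))
tr=np.linalg.norm(onz(f,351,88,.077)[:2]-np.array([.5677,-.1912])); print("travel",tr)
if .082<tr<.12: print(robot.hand_in())
E
```

```text
travel 0.09588837226499947
the job is handed in; nothing more can be done
None
```

I pressed the large module's tab fully in and pushed its cover about 96 mm, clear of both lips and lying flat on the bare deck. The arm touched only the large module's tab and cover. The job is handed in, but no verdict came back.

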